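# Shut the plate case and stack the gauge cases on it

## Robot

A 6-joint arm with a two-finger parallel gripper is mounted at the origin on the work surface. World frame = base frame: x ahead of the robot, y to its left, z up, the work surface at z = 0. Lengths are in mm, angles in rad, forces in N, time in s.
With the tool pointing down it reaches from about 300 to 775 mm from the base axis. Payload 14.6 kg.
Tool frame: the origin (TCP) lies between the finger pads; the fingertips stand 19 mm ahead of it and the grasp point (between the pads) is the TCP; z points along the fingers, y is the line along which they close (so a half turn about z gives the same grasp; the last joint's range is limited). The gripper opens to 94 mm and grips with 3 to 60 N. Pads are 16 mm wide; open, the fingers measure 119 mm over their backs; the gripper's body (75 mm by 177 mm) begins 78 mm behind the grasp point.
Start: joints at [1.186, 0.3, 1.521, -0, 1.321, -0.067], TCP at [171.86, 522.45, 224.446] pointing down, gripper open.
Joint ranges: [-3.03, 3.03], [-0.79, 2.21], [0.23, 2.52], [-1.04, 4.18], [0, 3.07], [-2.55, 2.55]. Speed limits (rad/s): [2.22, 2.22, 2.57, 3.14, 3.14, 3.14].

## Interface

Orientations are given as [roll, pitch, yaw] about the fixed x, y, z axes, in that order (R = Rz(yaw) Ry(pitch) Rx(roll)).
In Python, from cell import monitor, imaging, job, find_in, trace gives the robot as it stands. The module is installed in compiled form; this text tells all that it offers.
- The arm moves only by the tool arm_command, never from a script. Its argument "steps" is a list of rows, each a list of 5 numbers: the opening, from 0 (shut) to 1 (fully open), then the shift along the tool's x, y, z in mm, then the turn about the tool's z in degrees. In form: [[gripper, dx, dy, dz, turn], ...]. A call has 1 to 20 rows; each row is the pose to reach, as a shift and turn from the pose commanded when the call began, along the tool's axes at that moment; what a row does not reach only later rows make up. A row lasts 1/8 s, in which the tool goes at most 62.5 mm and 10.7 degrees, less where a joint would pass 70% of its speed; a pose out of reach is approached as far as the arm can. A call with a gripper value outside its range is refused whole. The fingers move at their own pace and stop on an object; "force" is the grip in N (left out, the last holds). Time passes only in rows, so rows that repeat a pose let the fingers close. It gives the time, the measured TCP pose, the force, the opening and the grip force at its end, in the units of the state.
- monitor.read_state(): the state, without advancing time (a new reading comes with each control period).
- imaging.camera(name): name is "scene" or "side" or "wrist"; returns a dict with "img" (384x512x3 uint8, red, green, blue), "mtx" (3x3 intrinsics, pixels), "D" ([k1, k2, p1, p2, k3] as OpenCV has them; the pictures are not rectified), "view" (4x4, takes a point from world to camera coordinates). Camera axes: x right, y down, z forward; pixel columns grow to the right and rows downward; lengths in mm; the calibration is good to about 2 mm. A picture is of the moment at which its call begins. There is no depth.
- job.sign_off(): hands the job in; it is judged then, once.
Trained networks look in a picture, given as the dict that the camera call returned (one of the last four; its "shot" number tells which), for a name from the list of things; names that differ only in an ending like _2 or _b are one class to them, and where a whole thing is asked for, a point or a joint stands for the part that bears it (a point fixed in the world has none). Each returns a list of dicts, best first, with "p" (0 to 1); they miss things now and then, are a little off and sometimes report something else, mostly with a low value. They report only what shows in the picture. A call takes as long as a camera call. They do not tell look-alikes from the thing itself.
- find_in(picture, target): "rect" ([centre column, centre row, width, height] in pixels, round what is visible of it).
- trace(picture, target): "region" (384x512 bool, what is visible of it) and "rect" ([centre column, centre row, width, height] in pixels, round what is visible of it).
The state is a dict: "clock": time; "joints": joint angles; "qd": joint speeds; "effort": joint torques, N m; "eef_pos": TCP position; "eef_rot": TCP orientation; "wrist_force": force on the tool from outside, world axes, zero at the start; "moment": the same for the moment, N m; "finger_gap": finger opening in mm; "finger_force": force on a finger pad.
Only numpy, scipy, OpenCV 4.12 (cv2) and the standard library are available. Lean on these libraries where they do the work, as an engineer would, in place of code of your own. Each camera call takes 0.05 s, during which the arm holds its last target. There are 200 camera calls.

## Task

Pack up the inspection bench: shut the lid of the open plate case fully, then build a column on top of it from the three closed gauge cases, the longest at the bottom, then the middle one, then the shortest. Stack them squarely: each upright, centred on what is under it and with its long sides parallel to the plate case's long sides. Set the cases down rather than dropping them, and leave the screwdriver, caliper, gauge stand and oil bottle where they are.

Things in the scene. Friction and masses are not known exactly. Their poses are not given: they have to be found in the camera images.
- platecase: the plate case: a wooden case 200 mm long (its y axis) and 130 mm deep (its x axis), with two engraved steel plates inside, its lid standing open. It is heavy and stands firm on the bench. Origin: centre of its underside. The lower part is 38 mm high; with the lid shut it is 54 mm high. Its front (clasps) is the -x side, its hinge runs along the top of its far, +x side.
- lid (a joint): angle of the plate case's lid in rad: 0 shut, about 1.57 upright, 2.1 the stop; it starts between 1.65 and 1.95, leaning back. The lid is a shallow shell 130 mm from hinge to front edge, 200 mm wide and 16 mm deep over its rim. The hinge is stiff (0.28 N m; about 2 to 4 N at the front edge moves it), so the lid stays where it is left and has to be swung all the way down.
- hinge (a point): middle of the lid's hinge line, fixed to the plate case (65 mm toward its +x, 38 mm above its underside). The hinge line runs along the plate case's y axis.
- lid_front (a point): point on the lid: middle of its free front edge, on its outer face (the face that is on top when shut), 130 mm from the hinge line along the lid and 16 mm off it square to the lid. It swings with the lid.
- lid_seat (a point): fixed point of the plate case, 54 mm above the centre of its underside: the middle of the lid's flat top when the lid is shut.
- case_long: the longest of the three closed wooden gauge cases, a plain closed box 160 mm long (its y axis), 66 mm wide (its x axis), 42 mm high (z), about 0.45 to 0.7 kg. Origin: centre of its underside. The sides are flat where the fingers go, at the middle of its length (flat clasps and hinges sit toward its ends, under 4 mm proud). It goes on the middle of the shut lid.
- case_mid: the middle one of the three closed wooden gauge cases, a plain closed box 130 mm long (its y axis), 62 mm wide (its x axis), 38 mm high (z), about 0.35 to 0.55 kg. Origin: centre of its underside. The sides are flat where the fingers go, at the middle of its length (flat clasps and hinges sit toward its ends, under 4 mm proud). It goes on the longest case.
- case_short: the shortest of the three closed wooden gauge cases, a plain closed box 100 mm long (its y axis), 56 mm wide (its x axis), 34 mm high (z), about 0.25 to 0.4 kg. Origin: centre of its underside. The sides are flat where the fingers go, at the middle of its length (flat clasps and hinges sit toward its ends, under 4 mm proud). It goes on the middle case, at the top of the column.
- screwdriver: bystander: screwdriver with a black handle, 190 mm long, lying on the bench beyond the plate case, under 40 mm high. Origin: under its middle.
- caliper: bystander: steel caliper with a black slide, 160 mm long, lying beyond the plate case, 13 mm high. Origin: under its middle.
- gauge_stand: bystander: small plunger gauge stand, a dark steel block 56 mm square with a knurled steel spindle, 80 mm high in all, at the right. Origin: centre of its underside.
- oil_bottle: bystander: clear oil bottle with a thin steel spout, 54 mm across, 127 mm high, at the left. Origin: centre of its underside.
There are look-alikes about, which are no part of the job. What is shaped like the case_short but orange is not meant. Leave any turquoise look-alike of the case_long alone.

How it is judged (in metres and radians):
On the way, in this order (a step that is already met when the one before it is completed fails the run):
1. the plate case's lid is shut (value of joint lid below 0.04 rad), for 0.2 s.
2. the longest case stands squarely on the middle of the shut lid, let go (value of joint lid below 0.04 rad and horizontal distance between case_long and lid_seat below 0.015 m and z of case_long in the frame of platecase between 0.05 and 0.058 m and angle between the x axis of case_long and the x axis of platecase, either way round below 0.12 rad and angle between case_long's own z axis and vertical below 0.06 rad and contact force between the fingers and case_long below 0.3 N), for 0.2 s.
3. the middle case stands squarely on the longest, let go (value of joint lid below 0.04 rad and horizontal distance between case_long and lid_seat below 0.015 m and z of case_long in the frame of platecase between 0.05 and 0.058 m and angle between the x axis of each of case_long, case_mid and the x axis of platecase, either way round below 0.12 rad and angle between each of case_long, case_mid's own z axis and vertical below 0.06 rad and horizontal distance between case_mid and case_long below 0.012 m and z of case_mid in the frame of case_long between 0.038 and 0.046 m and contact force between the fingers and case_mid below 0.3 N), for 0.2 s.
4. the shortest case stands squarely on the middle one, let go (value of joint lid below 0.04 rad and horizontal distance between case_long and lid_seat below 0.015 m and z of case_long in the frame of platecase between 0.05 and 0.058 m and angle between the x axis of each of case_long, case_mid, case_short and the x axis of platecase, either way round below 0.12 rad and angle between each of case_long, case_mid, case_short's own z axis and vertical below 0.06 rad and horizontal distance between case_mid and case_long below 0.012 m and z of case_mid in the frame of case_long between 0.038 and 0.046 m and horizontal distance between case_short and case_mid below 0.012 m and z of case_short in the frame of case_mid between 0.034 and 0.042 m and contact force between the fingers and case_short below 0.3 N), for 0.2 s.
At the end, for the whole second after the job is handed in: lid shut (under 0.04 rad); longest case on it within 15 mm of the middle, then middle and shortest case, each within 12 mm of the centre below; each resting (height within 4 mm), upright within 0.06 rad, long sides within 0.12 rad of the plate case's, at rest, let go (value of joint lid below 0.04 rad and horizontal distance between case_long and lid_seat below 0.015 m and z of case_long in the frame of platecase between 0.05 and 0.058 m and angle between the x axis of each of case_long, case_mid, case_short and the x axis of platecase, either way round below 0.12 rad and angle between each of case_long, case_mid, case_short's own z axis and vertical below 0.06 rad and horizontal distance between case_mid and case_long below 0.012 m and z of case_mid in the frame of case_long between 0.038 and 0.046 m and horizontal distance between case_short and case_mid below 0.012 m and z of case_short in the frame of case_mid between 0.034 and 0.042 m and linear speed of each of case_long, case_mid, case_short below 0.02 m/s); the robot touches nothing.
It fails at once if a gauge case is dropped or thrown: out of the gripper it moves faster than 0.6 m/s (a free fall of about 18 mm) ((linear speed of case_long above 0.6 m/s and contact force between the fingers and case_long below 0.1 N) or (linear speed of case_mid above 0.6 m/s and contact force between the fingers and case_mid below 0.1 N) or (linear speed of case_short above 0.6 m/s and contact force between the fingers and case_short below 0.1 N)).
It fails at once if the screwdriver is moved by more than 30 mm (distance of screwdriver from where it was at the start of the episode above 0.03 m).
It fails at once if the caliper is moved by more than 30 mm (distance of caliper from where it was at the start of the episode above 0.03 m).
It fails at once if the plunger gauge stand is moved by more than 30 mm (distance of gauge_stand from where it was at the start of the episode above 0.03 m).
It fails at once if the oil bottle is moved by more than 30 mm (distance of oil_bottle from where it was at the start of the episode above 0.03 m).
It also fails if it takes over 72 s, if anything falls off the work surface, if the arm or the gripper's body presses on something with over 40 N, if the wrist force passes 120 N, or if a joint passes its speed limit or range.

## Working session

There is one attempt and no reset: what is moved stays moved. The work goes in short steps, Python scripts to look and compute and a tool call to move; the robot and the scene stay as the last step left them, time stands still between calls to the robot, and variables do not carry over. Pictures are saved under pics/ and viewed, at most 10 in all, crops included, and the job is handed in when it is done.

Besides the shell and the picture viewer there is one more tool, called after "Emit:" in YAML: its name, and indented under it one key for each argument. arm_command: Moves the arm, as the interface text tells. Its arguments: {"type":"object","properties":{"steps":{"type":"array","items":{"type":"array","items":{"type":"number"}}},"force":{"type":"number"}},"required":["steps"]}

```bash
mkdir -p pics
cat > h.py <<'E'
import numpy as np, cv2
from cell import monitor, imaging, job, find_in, trace
def ray(c,uv):
    n=cv2.undistortPoints(np.array([[uv]],float),c["mtx"],np.array(c["D"],float))[0,0]
    V=np.array(c["view"]);R,t=V[:3,:3],V[:3,3]
    return -R.T@t, R.T@np.array([n[0],n[1],1.])
def onz(c,uv,z):
    o,d=ray(c,uv); return o+d*(z-o[2])/d[2]
def proj(c,P):
    V=np.array(c["view"]);P=np.atleast_2d(np.array(P,float))
    return cv2.projectPoints(P,cv2.Rodrigues(V[:3,:3])[0],V[:3,3],c["mtx"],np.array(c["D"],float))[0][:,0]
def save(c,n): cv2.imwrite(f"pics/{n}.png",cv2.cvtColor(c["img"],cv2.COLOR_RGB2BGR))
E
python3 - <<'E'
from h import *
ims=[]
for n in ["scene","side"]:
    c=imaging.camera(n); ims.append(c["img"])
    V=np.array(c["view"]);print(n,(-V[:3,:3].T@V[:3,3]).round())
    for t in ["platecase","lid","case_long","case_mid","case_short","gauge_stand","oil_bottle","screwdriver","caliper"]:
        print(t,[(np.round(f["rect"]).astype(int).tolist(),round(f["p"],2), onz(c,f["rect"][:2],20)[:2].round().tolist()) for f in find_in(c,t)][:4])
cv2.imwrite("pics/a.png",cv2.cvtColor(np.hstack(ims),cv2.COLOR_RGB2BGR)[:, :])
for i,n in enumerate(["scene","side"]): cv2.imwrite(f"pics/{n}0.png",cv2.resize(cv2.cvtColor(ims[i],cv2.COLOR_RGB2BGR),(800,600)))
print(monitor.read_state())
E
```

```text
scene [ 946.  394. 1031.]
platecase [([258, 208, 83, 69], 0.57, [504.0, 49.0])]
lid [([243, 212, 56, 56], 0.92, [549.0, 20.0]), ([260, 205, 85, 68], 0.27, [493.0, 46.0])]
case_long [([423, 255, 64, 42], 0.85, [316.0, 539.0]), ([352, 237, 59, 47], 0.78, [400.0, 342.0]), ([242, 214, 54, 52], 0.69, [554.0, 21.0])]
case_mid [([162, 167, 42, 34], 0.83, [589.0, -320.0])]
case_short [([205, 137, 26, 28], 0.8, [393.0, -294.0]), ([218, 172, 32, 21], 0.77, [482.0, -153.0]), ([213, 108, 27, 26], 0.66, [262.0, -375.0])]
gauge_stand [([145, 122, 17, 23], 0.74, [486.0, -527.0])]
oil_bottle [([402, 298, 26, 26], 0.58, [474.0, 551.0]), ([259, 206, 86, 64], 0.44, [498.0, 47.0])]
screwdriver [([193, 232, 43, 36], 0.63, [704.0, -56.0]), ([254, 293, 46, 40], 0.47, [732.0, 215.0])]
caliper [([257, 293, 43, 38], 0.65, [725.0, 222.0]), ([242, 211, 58, 53], 0.53, [547.0, 15.0])]
side [ 183. -956.  845.]
platecase [([249, 183, 61, 72], 0.62, [537.0, 114.0])]
lid [([267, 176, 28, 60], 0.65, [622.0, 141.0]), ([210, 127, 14, 21], 0.31, [500.0, 617.0])]
case_long [([207, 161, 20, 35], 0.92, [418.0, 316.0]), ([17
[... 550 characters left out ...]
])]
{'clock': 1.0, 'joints': array([ 1.18639730e+00,  2.99900664e-01,  1.52100881e+00,  5.35705827e-06,
        1.32069416e+00, -6.65795013e-02]), 'qd': array([-6.04870022e-04, -2.48934367e-05, -1.63890594e-03,  2.83410340e-04,
        1.28922553e-03,  5.69798462e-04]), 'effort': array([ 2.06356945e-04, -5.31679344e+01, -3.52918196e+01,  7.07980315e-02,
        2.13917170e-02, -6.92495746e-05]), 'eef_pos': array([171.8592796 , 522.44769432, 224.44148424]), 'eef_rot': array([-3.14158203e+00, -5.90996739e-06,  2.82377180e+00]), 'wrist_force': array([0.63243537, 0.38620486, 0.71891042]), 'moment': array([0.00937969, 0.01395087, 0.00602838]), 'finger_force': 0.0, 'finger_gap': 93.49311938626474}
```

View pics/scene0.png

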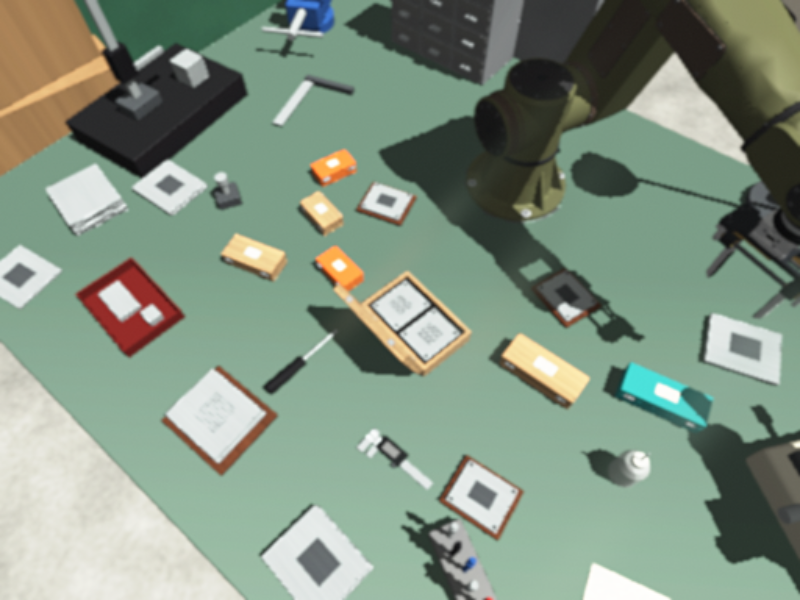

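View pics/side0.png

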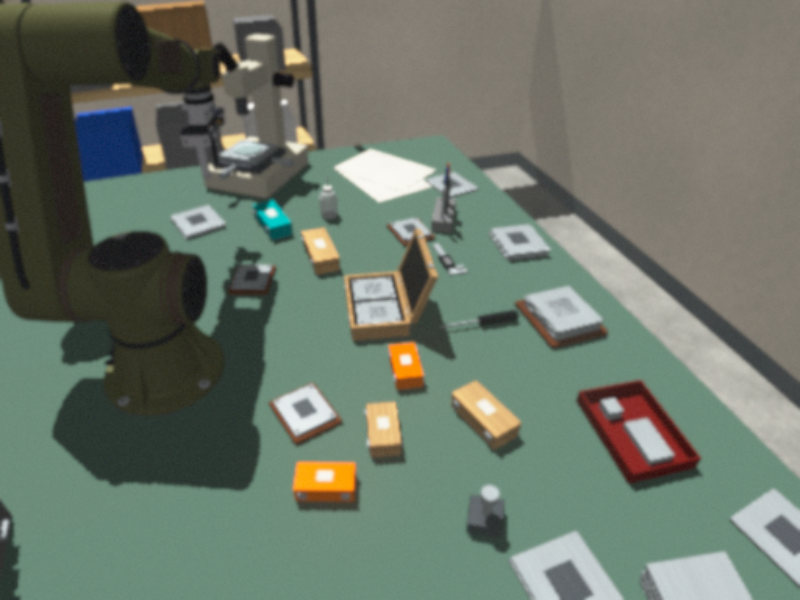

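Candidates (scene px): case_long is the wooden (352,237), not the turquoise (423,255). case_mid is the wooden (162,167), the only one. case_short is the wooden (205,137), not the orange (218,172) or (213,108). The plate case is at (258,208) with its lid leaning back. Next I fit poses with silhouettes.

```bash
cat >> h.py <<'E'
from scipy.optimize import minimize
DIM=dict(case_long=(66,160,42),case_mid=(62,130,38),case_short=(56,100,34))
def box(x0,x1,y0,y1,z0,z1): return np.array([[x,y,z] for x in(x0,x1) for y in(y0,y1) for z in(z0,z1)],float)
def place(P,x,y,w,z=0):
    c,s=np.cos(w),np.sin(w); return P@np.array([[c,-s,0],[s,c,0],[0,0,1]]).T+[x,y,z]
def parts(name,p,z=0):
    if name=="platecase":
        a=p[3]; L=box(-130,0,-100,100,0,16); R=np.array([[np.cos(a),0,np.sin(a)],[0,1,0],[-np.sin(a),0,np.cos(a)]])
        return [place(box(-65,65,-100,100,0,38),*p[:3]),place(L@R.T+[65,0,38],*p[:3])]
    w,l,h=DIM[name]; return [place(box(-w/2,w/2,-l/2,l/2,0,h),*p[:3],z)]
S=4
def sil(c,ps):
    m=np.zeros((384*S//1,512*S),np.uint8)
    for P in ps: cv2.fillConvexPoly(m,cv2.convexHull(((proj(c,P)+.5)*S).round().astype(np.int32)),1)
    return cv2.resize(m.astype(np.float32),(512,384),interpolation=cv2.INTER_AREA)
def mask(c,name,uv,r=20):
    f=[t for t in trace(c,name) if np.hypot(*(np.array(t["rect"][:2])-uv))<r]
    return f[0]["region"].astype(np.float32) if f else None
def fit(views,name,p0,z=0,step=None):
    def cost(p):
        s=0
        for c,m in views:
            q=sil(c,parts(name,p,z)); s+=1-np.minimum(q,m).sum()/np.maximum(q,m).sum()
        return s/len(views)
    step=step or [12,12,.25,.15][:len(p0)]; best=None
    for k in range(2):
        p0=np.array(p0,float); sim=np.vstack([p0]+[p0+np.eye(len(p0))[i]*step[i] for i in range(len(p0))])
        r=minimize(cost,p0,method="Nelder-Mead",options=dict(initial_simplex=sim,xatol=.01,fatol=1e-5,maxiter=250)); p0=r.x; step=[-s/2 for s in step]
    return r.x,r.fun
E
python3 - <<'E'
from h import *
A=imaging.camera("scene");B=imaging.camera("side")
job_=[("platecase",(258,208),(249,183),[[500,50,w,1.8] for w in (-.3,0,.3)]),
("case_long",(352,237),(207,161),[[405,330,w] for w in (-.4,.2,.8)]),
("case_mid",(162,167),(312,266),[[585,-328,w] for w in (-.4,.2,.8)]),
("case_short",(205,137),(243,274),[[388,-297,w] for w in (-.4,.2,.8)])]
O=[A["img"].copy(),B["img"].copy()]
for n,a,b,ps in job_:
    v=[(c,m) for c,m in((A,mask(A,n,a)),(B,mask(B,n,b))) if m is not None]
    R=sorted([fit(v,n,p) for p in ps],key=lambda r:r[1])
    print(n,len(v),[(r[0].round(2).tolist(),round(r[1],3)) for r in R])
    for c,o in zip((A,B),O):
        for P in parts(n,R[0][0]): cv2.polylines(o,[cv2.convexHull(proj(c,P).round().astype(np.int32))],True,(0,0,255),1)
o=np.hstack([O[0][90:290,130:400],O[1][110:310,160:360]]);o=cv2.resize(o,None,fx=1.7,fy=1.7,interpolation=cv2.INTER_CUBIC)
cv2.imwrite("pics/fit.png",o[...,::-1]);print(o.shape)
E
```

```text
platecase 2 [([483.92, 61.02, -0.18, 1.9], np.float64(0.028)), ([484.03, 60.96, -0.18, 1.9], np.float64(0.029)), ([484.0, 60.96, -0.18, 1.9], np.float64(0.029))]
case_long 1 [([409.19, 331.43, 0.02], np.float64(0.052)), ([409.34, 330.53, 0.0], np.float64(0.052)), ([409.4, 330.8, 0.0], np.float64(0.053))]
case_mid 2 [([581.79, -326.1, 0.26], np.float64(0.077)), ([581.88, -326.29, 0.26], np.float64(0.078)), ([581.73, -327.34, 0.27], np.float64(0.079))]
case_short 2 [([387.9, -299.93, -0.22], np.float64(0.11)), ([387.96, -300.52, -0.23], np.float64(0.11)), ([387.91, -300.21, -0.2], np.float64(0.11))]
(340, 799, 3)
```

View pics/fit.png

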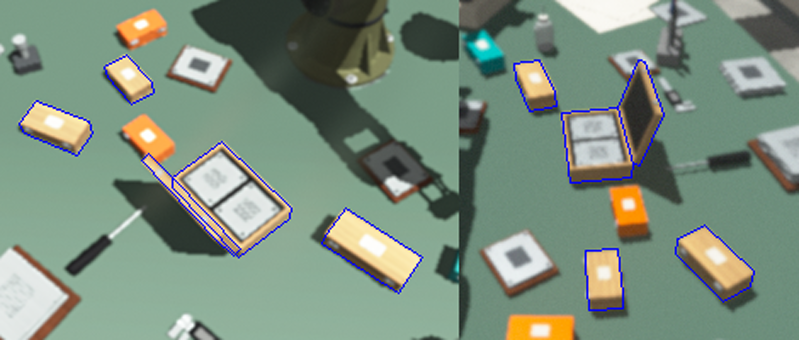

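The wireframes match both views, and all three targets are wooden boxes rather than the orange or turquoise ones. First I go behind the lid with the fingers shut.

Emit:
arm_command:
  steps:
    - [0,-614,-317,0,82]
    - [0,-614,-317,0,82]
    - [0,-614,-317,0,82]
    - [0,-614,-317,0,82]
    - [0,-614,-317,0,82]
    - [0,-614,-317,0,82]
    - [0,-614,-317,0,82]
    - [0,-614,-317,0,82]
    - [0,-614,-317,0,82]
    - [0,-614,-317,0,82]
    - [0,-614,-317,0,82]
    - [0,-614,-317,0,82]
    - [0,-614,-317,0,82]
    - [0,-614,-317,0,82]
    - [0,-614,-317,62,82]
    - [0,-614,-317,62,82]

```text
clock: 3.5
eef_pos: [653.8, 30.5, 159.0]
eef_rot: [-3.134, 0.001, 1.394]
wrist_force: [0.9, 0.0, 0.2]
finger_gap: 0.4
finger_force: 0.0
```

Emit:
arm_command:
  steps:
    - [0,0,-40,0,0]
    - [0,0,-65,0,0]
    - [0,0,-82,0,0]
    - [0,0,-96,0,0]
    - [0,0,-109,0,0]
    - [0,0,-125,4,0]
    - [0,0,-140,8,0]
    - [0,0,-154,16,0]
    - [0,0,-167,25,0]
    - [0,0,-178,37,0]
    - [0,0,-188,50,0]
    - [0,0,-193,60,0]
    - [0,0,-197,69,0]
    - [0,0,-200,79,0]
    - [0,0,-202,87,0]
    - [0,0,-202,90,0]
    - [0,0,-202,92,0]

```text
clock: 5.62
eef_pos: [457.2, 65.4, 72.5]
eef_rot: [-3.141, 0.0, 1.393]
wrist_force: [-27.7, -0.0, 64.4]
finger_gap: 0.4
finger_force: 31.7
```

Run:
```python
from h import *
A=imaging.camera("scene");B=imaging.camera("side")
o=np.hstack([A["img"][130:310,170:400],B["img"][110:290,170:400]]);cv2.imwrite("pics/lid.png",cv2.resize(o,None,fx=1.7,fy=1.7,interpolation=cv2.INTER_CUBIC)[...,::-1])
s=monitor.read_state();print(s["eef_pos"],s["eef_rot"],s["wrist_force"])
```

```text
[457.12029979  65.35876852  72.69801284] [-3.14089304e+00  7.22983630e-05  1.39275320e+00] [-21.52383819   0.73116546  46.01331481]
```

View pics/lid.png

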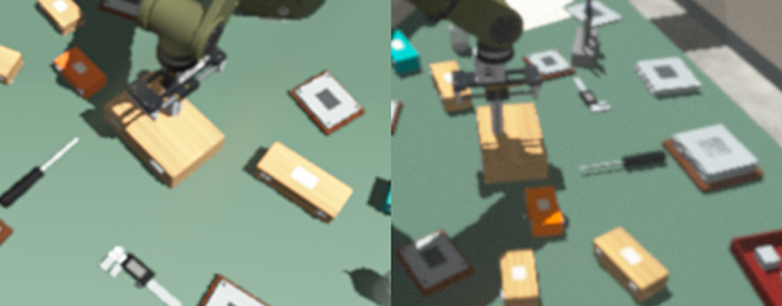

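The lid is shut: the tip is at 53.7 mm and both views show a closed box. Next I remeasure the plate case and the long case.

Run:
```python
from h import *
A=imaging.camera("scene");B=imaging.camera("side")
for n in ["case_long","platecase"]:
  for c in (A,B): print(n,[(np.round(t["rect"]).tolist(),round(t["p"],2)) for t in trace(c,n)])
m=[(A,mask(A,"case_long",(352,237),8)),(B,mask(B,"case_long",(207,161),8))]
for v in ([m[0]],[m[1]],m):
  if all(x[1] is not None for x in v): print(fit(v,"case_long",[409,331,.02]))
```

```text
case_long [([349.0, 239.0, 56.0, 49.0], 0.98), ([424.0, 253.0, 61.0, 44.0], 0.92)]
case_long [([176.0, 139.0, 21.0, 21.0], 0.93), ([206.0, 162.0, 22.0, 29.0], 0.8)]
platecase [([266.0, 209.0, 69.0, 59.0], 0.83), ([163.0, 166.0, 40.0, 30.0], 0.43)]
platecase [([241.0, 194.0, 42.0, 52.0], 0.9)]
(array([4.10213619e+02, 3.30361915e+02, 2.70142134e-02]), np.float64(0.03431481122970581))
(array([ 4.09343343e+02,  3.29964605e+02, -1.30272749e-02]), np.float64(0.35951513051986694))
(array([4.10334142e+02, 3.30468017e+02, 1.18130061e-02]), np.float64(0.19874709844589233))
```

Emit:
arm_command:
  steps:
    - [0,0,0,-60,0]
    - [1,0,0,-120,0]
    - [1,253,-94,-120,-11]
    - [1,253,-94,-120,-11]
    - [1,253,-94,-120,-11]
    - [1,253,-94,-120,-11]
    - [1,253,-94,-120,-11]
    - [1,253,-94,-120,-11]
    - [1,253,-94,-120,-11]

```text
clock: 7.25
eef_pos: [410.1, 329.7, 190.3]
eef_rot: [-3.141, 0.0, 1.583]
wrist_force: [-0.3, -0.7, -0.6]
finger_gap: 77.2
finger_force: 0.0
```

```bash
cat >> h.py <<'E'
def goto(xyz,yaw):
    s=monitor.read_state();y=s["eef_rot"][2];d=np.array(xyz)-s["eef_pos"]
    print("move",[round(float(v),1) for v in (d[0]*np.cos(y)+d[1]*np.sin(y), d[0]*np.sin(y)-d[1]*np.cos(y), -d[2], np.degrees((y-yaw+np.pi)%(2*np.pi)-np.pi))],"now",s["eef_pos"].round(1),round(y,3))
E
python3 - <<'E'
from h import *
W=imaging.camera("wrist");save(W,"w1")
print([(np.round(t["rect"]).tolist(),round(t["p"],2)) for t in trace(W,"case_long")])
m=trace(W,"case_long")[0]["region"].astype(np.float32)
print(fit([(W,m)],"case_long",[409,331,.02]))
goto([409.3,331,22],1.58)
E
```

```text
[([261.0, 180.0, 70.0, 150.0], 0.82), ([172.0, 32.0, 90.0, 63.0], 0.65)]
(array([4.12394116e+02, 3.26066282e+02, 1.61087495e-02]), np.float64(0.03021150827407837))
move [1.2, -0.8, 168.6, 0.2] now [410.1 329.8 190.6] 1.583
```

View pics/w1.png

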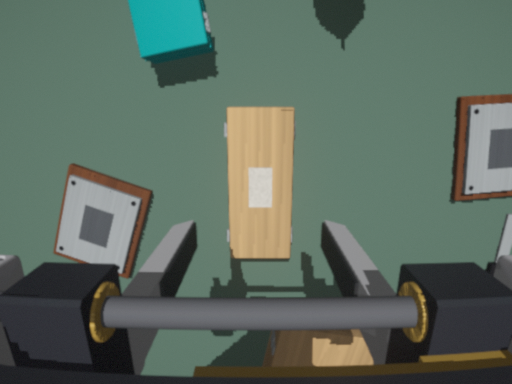

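Wrist view: the wooden long case is at (261,183) between the fingers, and the turquoise one is well away at (170,25). I grasp it.

Emit:
arm_command:
  steps:
    - [1,0,1,55,0]
    - [1,0,1,110,0]
    - [1,0,1,145,0]
    - [1,0,1,166,0]
    - [1,0,1,166,0]
    - [0.5,0,1,166,0]
    - [0.5,0,1,166,0]
    - [0.5,0,1,166,0]
    - [0.5,0,1,166,0]
    - [0.5,0,1,160,0]
    - [0.5,0,1,120,0]
    - [0.5,0,1,66,0]
    - [0.5,0,1,46,0]
  force: 40

```text
clock: 9.02
eef_pos: [411.0, 331.3, 147.4]
eef_rot: [3.139, -0.002, 1.585]
wrist_force: [0.3, -0.3, -5.0]
finger_gap: 65.5
finger_force: 40.0
```

Run:
```python
from h import *
s=monitor.read_state();print(s["wrist_force"],s["moment"],s["finger_gap"],s["finger_force"])
W=imaging.camera("wrist")
t=[t for t in trace(W,"case_long") if t["p"]>.3];print([(np.round(x["rect"]).tolist(),round(x["p"],2)) for x in t])
p=s["eef_pos"]
print(fit([(W,t[0]["region"].astype(np.float32))],"case_long",[p[0],p[1],.015],z=p[2]-24),p)
A=imaging.camera("scene");B=imaging.camera("side")
v=[]
for c,uv in ((A,(266,209)),(B,(241,194))):
    for t in trace(c,"platecase"):
        if np.hypot(*(np.array(t["rect"][:2])-uv))<15: v.append((c,t["region"].astype(np.float32)));break
from h import parts
import h
h.DIM["shut"]=(130,200,54)
for vv in [v]+[[x] for x in v]: print("plate",fit(vv,"shut",[484,61,-.18]))
goto([484,61,140],1.391)
```

```text
[ 0.2668029  -0.26742364 -4.98080221] [-0.0475032   0.04414491  0.05237829] 65.48541886913439 39.99714553356171
[([160.0, 29.0, 100.0, 58.0], 0.64), ([259.0, 237.0, 146.0, 266.0], 0.63)]
(array([4.11019474e+02, 3.31309779e+02, 1.50000000e-02]), np.float64(1.0)) [411.01947408 331.30977867 147.3975909 ]
plate (array([ 4.83128289e+02,  6.09218302e+01, -1.86317991e-01]), np.float64(0.0313052237033844))
plate (array([ 4.82543823e+02,  6.07842440e+01, -1.75792571e-01]), np.float64(0.03195798397064209))
plate (array([ 4.82934905e+02,  6.00480183e+01, -1.82083198e-01]), np.float64(0.02843177318572998))
move [-270.5, 70.3, 2.9, 11.1] now [410.  330.5 142.9] 1.585
```

Emit:
arm_command:
  steps:
    - [0.5,-90,23,0,4]
    - [0.5,-271,70,0,11]
    - [0.5,-271,70,0,11]
    - [0.5,-271,70,0,11]
    - [0.5,-271,70,0,11]
    - [0.5,-271,70,0,11]
    - [0.5,-271,70,0,11]
    - [0.5,-271,70,0,11]

```text
clock: 10.32
eef_pos: [484.0, 61.8, 144.1]
eef_rot: [-3.141, 0.0, 1.394]
wrist_force: [-0.7, -1.1, -4.8]
finger_gap: 65.7
finger_force: 40.0
```

Run:
```python
from h import *
s=monitor.read_state();p=s["eef_pos"];print(p,s["eef_rot"],s["wrist_force"],s["moment"])
W=imaging.camera("wrist");save(W,"w2")
for x in trace(W,"case_long"):
    print(np.round(x["rect"]).tolist(),round(x["p"],2))
    if x["rect"][3]>200: 
        print(fit([(W,x["region"].astype(np.float32))],"case_long",[p[0],p[1],-.18],z=p[2]-24))
goto([483.5,61,79],1.388)
```

```text
[483.99870037  61.75904228 144.07977001] [-3.14086215e+00  7.44056211e-05  1.39385435e+00] [-0.68065021 -1.14093259 -4.76943515] [-0.02083985  0.0588373  -0.0176357 ]
[259.0, 236.0, 141.0, 264.0] 0.74
(array([ 4.83866830e+02,  5.65103555e+01, -1.77673897e-01]), np.float64(0.1809598207473755))
move [-0.7, -0.5, 65.3, 0.3] now [484.1  61.6 144.3] 1.394
```

View pics/w2.png

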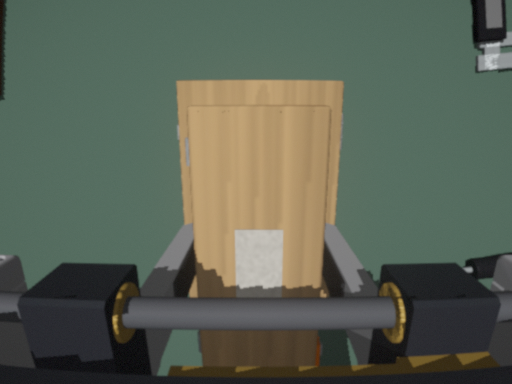

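The wrist view shows the held case's far end at row 106 (columns 189–329) and the shut lid's far end at row 82 (columns 180–340). I compare the two by their rays.

Run:
```python
from h import *
W=imaging.camera("wrist");s=monitor.read_state();p=s["eef_pos"];y=s["eef_rot"][2]
ex=np.array([np.cos(y),np.sin(y)]);ey=np.array([np.sin(y),-np.cos(y)])
for n,uvs,z in (("case",((189,106),(329,106)),p[2]-24+42),("lid",((180,82),(340,82)),54)):
    for uv in uvs:
        q=onz(W,uv,z)[:2]-p[:2]; print(n,(q@ex).round(1),(q@ey).round(1))
```

```text
case 74.7 -29.5
case 74.7 32.1
lid 94.4 -59.2
lid 94.5 63.7
```

Case and lid line up to within 1–2 mm, so I lower it.

Emit:
arm_command:
  steps:
    - [0.5,0,0,25,0]
    - [0.5,0,0,45,0]
    - [0.5,0,0,57,0]
    - [0.5,0,0,62,0]
    - [0.5,0,0,65,0]
    - [0.5,0,0,66,0]
    - [0.5,0,0,66,0]

```text
clock: 11.35
eef_pos: [484.6, 61.0, 79.1]
eef_rot: [3.141, -0.0, 1.393]
wrist_force: [-3.3, 0.3, 2.2]
finger_gap: 65.7
finger_force: 40.0
```

Emit:
arm_command:
  steps:
    - [1,0,0,0,0]
    - [1,0,0,0,0]
    - [1,0,0,0,0]
    - [1,0,0,-30,0]
    - [1,0,0,-80,0]
    - [1,0,0,-115,0]
    - [1,-364,164,-115,-25]
    - [1,-364,164,-115,-25]
    - [1,-364,164,-115,-25]
    - [1,-364,164,-115,-25]
    - [1,-364,164,-115,-25]
    - [1,-364,164,-115,-25]
    - [1,-364,164,-115,-25]
    - [1,-364,164,-115,-25]
    - [1,-364,164,-115,-25]
    - [1,-364,164,-115,-25]

```text
clock: 13.35
eef_pos: [581.4, -325.3, 193.8]
eef_rot: [3.141, 0.0, 1.83]
wrist_force: [-0.3, 0.6, 0.8]
finger_gap: 94.0
finger_force: 0.0
```

Run:
```python
from h import *
A=imaging.camera("scene");B=imaging.camera("side");W=imaging.camera("wrist")
for c in(A,B): print([(np.round(t["rect"]).tolist(),round(t["p"],2)) for t in find_in(c,"case_long")])
v=[(c,m) for c,m in((A,mask(A,"case_long",proj(A,[484,61,75])[0],10)),(B,mask(B,"case_long",proj(B,[484,61,75])[0],10))) if m is not None]
for vv in [v]+[[x] for x in v]: print("long",fit(vv,"case_long",[484,61,-.18],z=54))
m=trace(W,"case_mid");print([(np.round(t["rect"]).tolist(),round(t["p"],2)) for t in m])
print("mid",fit([(W,m[0]["region"].astype(np.float32))],"case_mid",[582,-326,.26]))
goto([582,-327,22],1.83)
o=np.hstack([cv2.resize(A["img"][150:270,200:330],(390,360)),cv2.resize(W["img"],(410,360))]);cv2.imwrite("pics/c3.png",o[...,::-1])
```

```text
[([424.0, 254.0, 62.0, 44.0], 0.87), ([267.0, 199.0, 51.0, 50.0], 0.85)]
[([174.0, 137.0, 24.0, 28.0], 0.82), ([241.0, 185.0, 23.0, 38.0], 0.75)]
long (array([ 4.83323437e+02,  5.94953673e+01, -1.80933859e-01]), np.float64(0.05966147780418396))
long (array([ 4.81790695e+02,  5.99896397e+01, -1.87995375e-01]), np.float64(0.047567129135131836))
long (array([ 4.84133367e+02,  5.94359779e+01, -1.69343620e-01]), np.float64(0.05432790517807007))
[([259.0, 183.0, 64.0, 118.0], 0.88)]
mid (array([ 5.82979743e+02, -3.30401929e+02,  2.63230602e-01]), np.float64(0.043939292430877686))
move [-0.9, 0.5, 171.6, -0.1] now [ 581.3 -326.2  193.6] 1.829
```

View pics/c3.png

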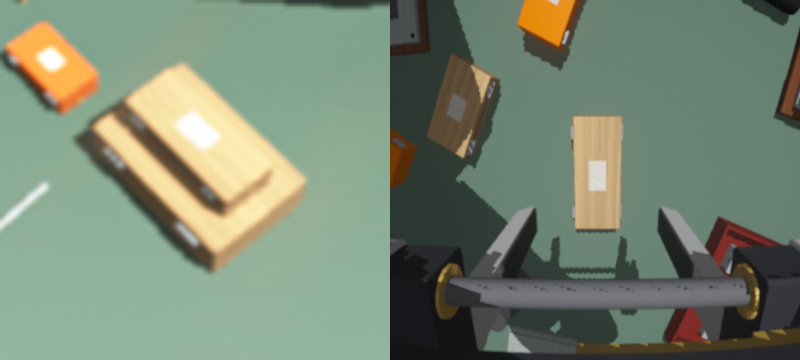

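The long case sits squarely centred on the lid (view left). On the right the wooden mid case is between the fingers and the orange ones are away from it. I grasp the mid case and carry it over.

Emit:
arm_command:
  steps:
    - [1,0,0,55,0]
    - [1,0,0,110,0]
    - [1,0,0,150,0]
    - [1,0,0,170,0]
    - [1,0,0,170,0]
    - [0.5,0,0,170,0]
    - [0.5,0,0,170,0]
    - [0.5,0,0,170,0]
    - [0.5,0,0,170,0]
    - [0.5,0,0,165,0]
    - [0.5,0,0,125,0]
    - [0.5,0,0,70,0]
    - [0.5,0,0,15,0]
    - [0.5,0,0,0,0]
    - [0.5,0,0,0,0]
  force: 35

```text
clock: 15.62
eef_pos: [581.1, -326.3, 192.8]
eef_rot: [-3.141, -0.0, 1.829]
wrist_force: [0.2, 0.1, -3.8]
finger_gap: 61.5
finger_force: 35.0
```

Run:
```python
from h import *
goto([483.3,60,190],1.389)
```

```text
move [398.5, 4.1, 2.8, 25.2] now [ 581.1 -326.3  192.8] 1.829
```

Emit:
arm_command:
  steps:
    - [0.5,40,0,0,5]
    - [0.5,398,4,0,25]
    - [0.5,398,4,0,25]
    - [0.5,398,4,0,25]
    - [0.5,398,4,0,25]
    - [0.5,398,4,0,25]
    - [0.5,398,4,0,25]
    - [0.5,398,4,0,25]
    - [0.5,398,4,0,25]
    - [0.5,398,4,0,25]
    - [0.5,398,4,45,25]
    - [0.5,398,4,45,25]

```text
clock: 17.12
eef_pos: [482.1, 58.6, 146.0]
eef_rot: [-3.136, 0.001, 1.391]
wrist_force: [-0.9, 0.1, -3.2]
finger_gap: 61.9
finger_force: 35.0
```

Run:
```python
from h import *
W=imaging.camera("wrist");save(W,"w4")
goto([483.3,60,119],1.389)
```

```text
move [1.2, -0.1, 29.0, 0.1] now [483.1  58.8 148. ] 1.391
```

View pics/w4.png

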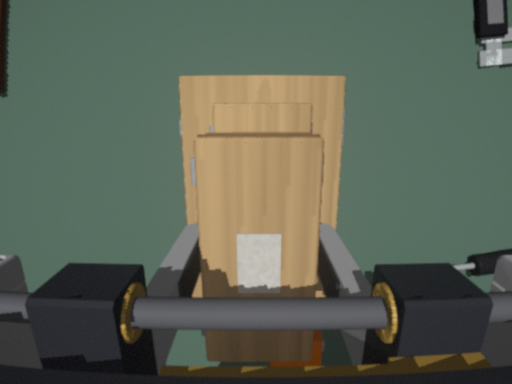

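Wrist view: the mid case's far end is at row 135 (columns 197–321), and the long case's far end below it is at row 103 (columns 213–311).

Run:
```python
from h import *
W=imaging.camera("wrist");s=monitor.read_state();p=s["eef_pos"];y=s["eef_rot"][2]
ex=np.array([np.cos(y),np.sin(y)]);ey=np.array([np.sin(y),-np.cos(y)])
for n,uvs,z in (("mid",((197,135),(321,135)),p[2]-23+38),("long",((213,103),(311,103)),96)):
    for uv in uvs:
        q=onz(W,uv,z)[:2]-p[:2]; print(n,(q@ex).round(1),(q@ey).round(1))
goto([483.3,60,119],1.389)
```

```text
mid 61.5 -27.4
mid 61.5 28.9
long 77.1 -29.5
long 77.1 34.8
move [0.9, -0.7, 30.3, 0.2] now [483.9  59.  149.3] 1.392
```

Emit:
arm_command:
  steps:
    - [0.5,0,1,15,0]
    - [0.5,0,1,23,0]
    - [0.5,0,1,27,0]
    - [0.5,0,1,29,0]
    - [0.5,0,1,30,0]
    - [0.5,0,1,31,0]
    - [0.5,0,1,31,0]

```text
clock: 18.1
eef_pos: [484.4, 59.3, 119.9]
eef_rot: [3.141, -0.0, 1.393]
wrist_force: [-16.7, -0.0, 29.3]
finger_gap: 61.5
finger_force: 35.0
```

Emit:
arm_command:
  steps:
    - [0.5,0,0,-1,0]
    - [1,0,0,-1,0]
    - [1,0,0,-1,0]
    - [1,0,0,-1,0]
    - [1,0,0,-30,0]
    - [1,0,0,-75,0]
    - [1,-370,-31,-75,2]
    - [1,-370,-31,-75,2]
    - [1,-370,-31,-75,2]
    - [1,-370,-31,-75,2]
    - [1,-370,-31,-75,2]
    - [1,-370,-31,-75,2]
    - [1,-370,-31,-75,2]
    - [1,-370,-31,-75,2]
    - [1,-370,-31,-75,2]

```text
clock: 19.98
eef_pos: [388.8, -298.4, 192.5]
eef_rot: [3.141, -0.0, 1.359]
wrist_force: [0.5, -0.4, 0.2]
finger_gap: 94.2
finger_force: 0.0
```

Run:
```python
from h import *
A=imaging.camera("scene");B=imaging.camera("side");W=imaging.camera("wrist")
v=[(c,m) for c,m in((A,mask(A,"case_mid",proj(A,[484,60,115])[0],12)),(B,mask(B,"case_mid",proj(B,[484,60,115])[0],12))) if m is not None]
for vv in [v]+[[x] for x in v]: print("mid",fit(vv,"case_mid",[484,60,-.18],z=96))
for t in trace(W,"case_short"):
    print(np.round(t["rect"]).tolist(),round(t["p"],2),fit([(W,t["region"].astype(np.float32))],"case_short",[388,-300,-.22]))
goto([388,-300,21],1.35)
o=np.hstack([cv2.resize(A["img"][150:270,200:330],(390,360)),cv2.resize(W["img"],(410,360))]);cv2.imwrite("pics/c5.png",o[...,::-1])
```

```text
mid (array([ 4.82465140e+02,  5.66124136e+01, -1.80301528e-01]), np.float64(0.07531100511550903))
mid (array([ 4.82465140e+02,  5.66124136e+01, -1.80301528e-01]), np.float64(0.07531100511550903))
[326.0, 41.0, 66.0, 81.0] 0.96 (array([ 3.88e+02, -3.00e+02, -2.20e-01]), np.float64(1.0))
[167.0, 266.0, 91.0, 65.0] 0.84 (array([ 3.88e+02, -3.00e+02, -2.20e-01]), np.float64(1.0))
[259.0, 183.0, 62.0, 96.0] 0.63 (array([ 3.89638370e+02, -3.02080804e+02, -2.24149550e-01]), np.float64(0.05098801851272583))
move [-1.1, -0.4, 171.5, 0.5] now [ 388.6 -299.   192.5] 1.358
```

View pics/c5.png

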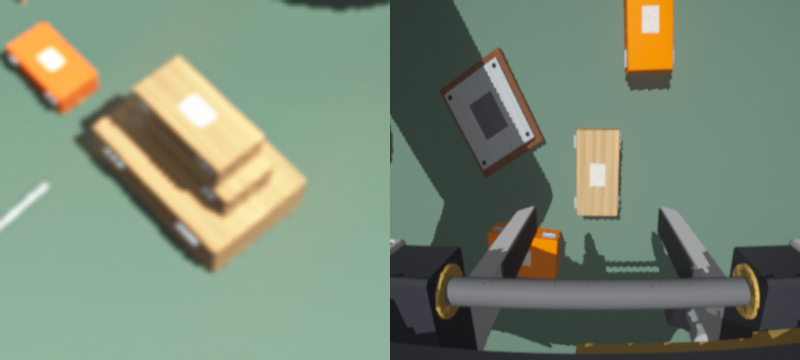

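The mid case sits centred on the long one. The wooden short case is between the fingers at about (258,183), and the orange one is clear of them. I grasp it.

Emit:
arm_command:
  steps:
    - [1,0,0,55,0.5]
    - [1,0,0,110,0.5]
    - [1,0,0,150,0.5]
    - [1,0,0,170,0.5]
    - [1,0,0,170,0.5]
    - [0.4,0,0,170,0.5]
    - [0.4,0,0,170,0.5]
    - [0.4,0,0,170,0.5]
    - [0.4,0,0,170,0.5]
    - [0.4,0,0,170,0.5]
    - [0.4,0,0,165,0.5]
    - [0.4,0,0,125,0.5]
    - [0.4,0,0,70,0.5]
    - [0.4,0,0,15,0.5]
    - [0.4,0,0,-20,0.5]
    - [0.4,0,0,-20,0.5]
  force: 30

```text
clock: 22.28
eef_pos: [388.9, -299.8, 214.4]
eef_rot: [3.138, 0.002, 1.349]
wrist_force: [1.1, -0.6, -3.9]
finger_gap: 55.8
finger_force: 30.0
```

Run:
```python
from h import *
goto([483.8,59,210],1.389)
```

```text
move [370.9, 13.7, 4.4, -2.3] now [ 388.9 -299.8  214.4] 1.349
```

Emit:
arm_command:
  steps:
    - [0.4,40,1,0,0]
    - [0.4,371,14,0,-2.3]
    - [0.4,371,14,0,-2.3]
    - [0.4,371,14,0,-2.3]
    - [0.4,371,14,0,-2.3]
    - [0.4,371,14,0,-2.3]
    - [0.4,371,14,0,-2.3]
    - [0.4,371,14,0,-2.3]
    - [0.4,371,14,0,-2.3]
    - [0.4,371,14,25,-2.3]
    - [0.4,371,14,25,-2.3]
    - [0.4,371,14,25,-2.3]

```text
clock: 23.78
eef_pos: [483.8, 58.8, 188.2]
eef_rot: [3.141, -0.0, 1.388]
wrist_force: [1.0, 0.5, -2.4]
finger_gap: 56.0
finger_force: 30.0
```

Run:
```python
from h import *
W=imaging.camera("wrist");save(W,"w6")
goto([483.8,59,156],1.389)
```

```text
move [0.0, -0.2, 32.3, -0.0] now [483.9  58.9 188.3] 1.388
```

View pics/w6.png

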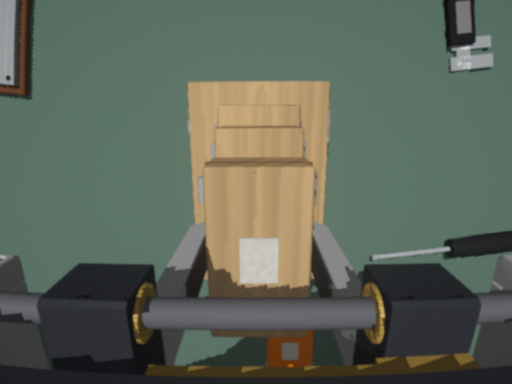

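The short case's far end is at row 162 (columns 205–313). The mid case's is at row 127 (columns 216–303).

Run:
```python
from h import *
W=imaging.camera("wrist");s=monitor.read_state();p=s["eef_pos"];y=s["eef_rot"][2]
ex=np.array([np.cos(y),np.sin(y)]);ey=np.array([np.sin(y),-np.cos(y)])
for n,uvs,z in (("short",((205,162),(313,162)),p[2]-22.5+34),("mid",((216,127),(303,127)),134),("long",((219,106),(299,106)),96)):
    for uv in uvs:
        q=onz(W,uv,z)[:2]-p[:2]; print(n,(q@ex).round(1),(q@ey).round(1))
goto([483.8,59,156.5],1.389)
```

```text
short 48.4 -24.5
short 48.4 27.2
mid 61.6 -27.4
mid 61.6 31.3
long 76.0 -29.6
long 76.0 33.0
move [-0.1, -0.2, 31.8, -0.0] now [484.   59.1 188.3] 1.389
```

Emit:
arm_command:
  steps:
    - [0.4,-1.5,0.5,15,0]
    - [0.4,-1.5,0.5,24,0]
    - [0.4,-1.5,0.5,29,0]
    - [0.4,-1.5,0.5,31,0]
    - [0.4,-1.5,0.5,32,0]
    - [0.4,-1.5,0.5,32,0]

```text
clock: 24.62
eef_pos: [483.7, 57.9, 156.6]
eef_rot: [-3.141, 0.0, 1.389]
wrist_force: [-8.8, -1.2, 10.5]
finger_gap: 56.2
finger_force: 30.0
```

In contact, so I release and retreat.

Emit:
arm_command:
  steps:
    - [0.4,0,0,0,0]
    - [1,0,0,0,0]
    - [1,0,0,0,0]
    - [1,0,0,0,0]
    - [1,0,0,0,0]
    - [1,0,0,-25,0]
    - [1,0,0,-70,0]
    - [1,0,0,-110,0]
    - [1,0,-150,-110,0]
    - [1,0,-150,-110,0]
    - [1,0,-150,-110,0]
    - [1,0,-150,-110,0]

```text
clock: 26.12
eef_pos: [335.7, 85.2, 266.0]
eef_rot: [3.14, -0.001, 1.39]
wrist_force: [-0.2, -0.7, 0.1]
finger_gap: 94.3
finger_force: 0.0
```

Run:
```python
from h import *
A=imaging.camera("scene");B=imaging.camera("side")
for n,z in (("case_long",54),("case_mid",96),("case_short",134)):
    v=[(c,m) for c,m in((A,mask(A,n,proj(A,[484,59,z+25])[0],12)),(B,mask(B,n,proj(B,[484,59,z+25])[0],12))) if m is not None]
    if v: print(n,len(v),fit(v,n,[484,59,-.18],z=z))
o=np.hstack([cv2.resize(A["img"][130:270,190:340],(400,373)),cv2.resize(B["img"][110:250,170:320],(400,373))]);cv2.imwrite("pics/c7.png",o[...,::-1])
```

```text
case_long 2 (array([ 4.83850740e+02,  5.99424526e+01, -1.76293920e-01]), np.float64(0.6258174180984497))
case_mid 2 (array([ 4.83503953e+02,  5.82942546e+01, -1.86891939e-01]), np.float64(0.651155948638916))
case_short 2 (array([ 4.81871837e+02,  5.68840201e+01, -1.84069696e-01]), np.float64(0.061364561319351196))
```

View pics/c7.png

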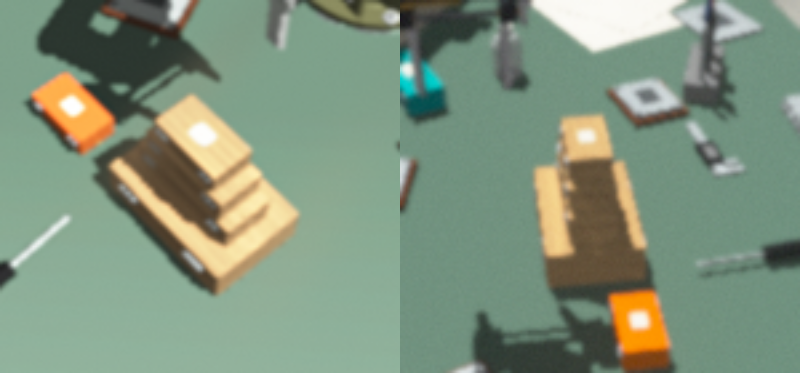

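The column stands squarely, centred and let go, so I hand the job in.

```bash
python3 -c "
from h import *
print(job.sign_off())"
```

```text
the job is handed in; nothing more can be done
None
```

The lid is shut, and the long, mid and short cases are stacked squarely on it and let go. I handed the job in at about 26 s; sign-off returned no verdict. The last views show the column centred, and I saw no contact with the bystanders.

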